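# Find the loose lid of the offcut bin

## Robot

A 6-joint arm with a two-finger parallel gripper is mounted at the origin on the work surface. World frame = base frame: x ahead of the robot, y to its left, z up, the work surface at z = 0. Lengths are in mm, angles in degrees, forces in N, time in s.
With the tool pointing down it reaches from about 275 to 725 mm from the base axis. Payload 15.9 kg.
Tool frame: the origin (TCP) lies midway between the tips of the shut fingers; the grasp point (between the pads) lies 19 mm behind it; x points along the fingers, y is the direction in which the jaws open and shut, and the axes are right-handed (so a half turn about x gives the same grasp; the last joint's range is limited). The gripper opens to 85 mm and grips with 20 to 120 N. Pads are 22 mm wide; open, the fingers measure 114 mm over their backs; the gripper's body (76 mm by 85 mm) begins 54 mm behind the grasp point. The pads swing forward as they close: fully open they stand 13 mm farther back than shut.
Start: joints at [-71.047, 12.198, -1.971, 75.831, 0, 90], TCP at [162.393, -472.878, 231.306] pointing down, gripper open.
Joint ranges: [-170.91, 170.91], [-42.67, 98.43], [-65.05, 77.54], [-120.47, 116.71], [-90, 82.35], [-180, 180]. Speed limits (degrees/s): [108.29, 108.29, 136.94, 147.25, 180, 180].

## Interface

Orientations are given as a 3x3 rotation matrix whose columns are the frame's x, y, z axes.
In Python, from bench import r gives the robot as it stands.
- The arm moves only by the tool send_rows, never from a script. Its argument "commands" is a list of rows, each an object of numbers: "dx", "dy", "dz": the shift along the tool's x, y, z in units of 25 mm (1.0 is 25 mm); "yaw": the turn about the tool's x in units of 6 degrees (1.0 is 6 degrees). A call has 1 to 8 rows; each row shifts and turns the pose as measured when the row begins, along the tool's axes as they then stand; what a row does not reach is not made up. A row lasts 1/12 s, in which the tool goes at most 41.7 mm and 7.16 degrees, less where a joint would pass 70% of its speed; a pose out of reach is approached as far as the arm can. A call is refused whole if a number of a shift passes 1 or a number of a turn 1, either way. A call with a gripper value outside its range is refused whole. "hand" is the finger opening in mm, from 0 to 85.4, set as the call begins (left out, the last holds). The fingers move at their own pace and stop on an object; the grip force is fixed at half the most. Time passes only in rows, so rows that do not move let the fingers close. It gives the time, the measured TCP pose, the force and the opening at its end, in the units of the state.
- r.sense(): the state, without advancing time (a new reading comes with each control period).
- r.snapshot(name): name is "scene" or "top" or "wrist"; returns a dict with "pixels" (480x640x3 uint8, blue, green, red), "fx", "fy", "cx", "cy" (pixels), "R" (3x3) and "t" (3): a world point X has camera coordinates R X + t. Camera axes: x right, y down, z forward; pixel columns grow to the right and rows downward; lengths in mm; the calibration is good to about 2 mm. A picture is of the moment at which its call begins. There is no depth.
- r.close_job(): hands the job in, once; it reports no verdict.
The state is a dict: "time": time; "joint_positions": joint angles; "dq": joint speeds; "joint_efforts": joint torques, N m; "position": TCP position; "ee_rot": TCP orientation; "wrist_force": force on the tool from outside, world axes, zero at the start; "torque": the same for the moment, N m; "opening": finger opening in mm.
Only numpy, scipy, OpenCV 4.12 (cv2) and the standard library are available. Lean on these libraries where they do the work, as an engineer would, in place of code of your own. Each camera call takes 0.05 s, during which the arm holds its last target.

## Task

Only one of the four identical tilting lids on the plywood offcut bin is free; the other three are jammed from below. Press near the edge of the lids, one after another, to find the one that rocks, then push that lid wide open (about to its stop) with the fingertips and leave it standing open. Do not pick up or disturb the things standing around the bin.

Things in the scene. Friction and masses are not known exactly. Their poses are not given: they have to be found in the camera images.
- bin: plywood offcut bin fixed to the bench, 170 (its x) by 410 (its y) by 100 mm high; origin at the centre of its underside, z up, its -x side towards the robot, turned up to 26 degrees. In its flat top four identical lids lie flush in a row along its y, 95 mm apart (lid1 at y -142.5, lid4 at +142.5). Hidden scrap jams three from below; which lid is free varies and cannot be seen
- lid1_top (a point): centre of the upper face of lid 1, 100 mm above the bench while shut, turning with the lid. The lid is a plywood board 110 mm (bin's x) by 80 mm (bin's y), 9 mm thick, 2 mm gaps round it. Its axes are the bin's while shut
- lid1 (a joint): tilt (rad) of lid 1 on a pivot along the bin's y through the board's middle: 0 shut, + far (+x) edge down, - near edge down, stops at +-0.7. The free lid tilts either way under some 3 N, 40 mm from the pivot, stays where left, and has 70 mm clear depth below the bin's top. A jammed one gives under 2 mm. A press on the pivot line tilts none
- lid2_top (a point): centre of the upper face of lid 2, 100 mm above the bench while shut, turning with the lid. The lid is a plywood board 110 mm (bin's x) by 80 mm (bin's y), 9 mm thick, 2 mm gaps round it. Its axes are the bin's while shut
- lid2 (a joint): tilt (rad) of lid 2 on a pivot along the bin's y through the board's middle: 0 shut, + far (+x) edge down, - near edge down, stops at +-0.7. The free lid tilts either way under some 3 N, 40 mm from the pivot, stays where left, and has 70 mm clear depth below the bin's top. A jammed one gives under 2 mm. A press on the pivot line tilts none
- lid3_top (a point): centre of the upper face of lid 3, 100 mm above the bench while shut, turning with the lid. The lid is a plywood board 110 mm (bin's x) by 80 mm (bin's y), 9 mm thick, 2 mm gaps round it. Its axes are the bin's while shut
- lid3 (a joint): tilt (rad) of lid 3 on a pivot along the bin's y through the board's middle: 0 shut, + far (+x) edge down, - near edge down, stops at +-0.7. The free lid tilts either way under some 3 N, 40 mm from the pivot, stays where left, and has 70 mm clear depth below the bin's top. A jammed one gives under 2 mm. A press on the pivot line tilts none
- lid4_top (a point): centre of the upper face of lid 4, 100 mm above the bench while shut, turning with the lid. The lid is a plywood board 110 mm (bin's x) by 80 mm (bin's y), 9 mm thick, 2 mm gaps round it. Its axes are the bin's while shut
- lid4 (a joint): tilt (rad) of lid 4 on a pivot along the bin's y through the board's middle: 0 shut, + far (+x) edge down, - near edge down, stops at +-0.7. The free lid tilts either way under some 3 N, 40 mm from the pivot, stays where left, and has 70 mm clear depth below the bin's top. A jammed one gives under 2 mm. A press on the pivot line tilts none
- tumbler: open steel tumbler standing upright, 80 mm across, 150 mm tall; origin at the centre of its foot. A bystander: leave it alone
- glue: white plastic glue bottle standing upright, 56 mm across, 140 mm tall; origin at the centre of its foot. A bystander: leave it alone
- screwdriver: screwdriver lying on the bench beyond the bin. A bystander: leave it alone
- brush: wooden brush lying on its bristles on the bench beyond the bin, 60 x 130 x 32 mm; origin at the centre of its underside. A bystander: leave it alone

How it is judged:
By the outcome, as a careful person would: the job done as asked, in the order asked, and still so for the second after the job is handed in, with the robot touching nothing.
It also fails if it takes over 48 s, if anything falls off the work surface, if the arm or the gripper's body presses on something with over 40 N, if the wrist force passes 120 N, or if a joint passes its speed limit or range.

## Working session

There is one attempt and no reset: what is moved stays moved. The work goes in short steps, Python scripts to look and compute and a tool call to move; the robot and the scene stay as the last step left them, time stands still between calls to the robot, and variables do not carry over. Pictures are saved under pics/ and viewed, and the job is handed in when it is done.

Besides the shell and the picture viewer there is one more tool, called after "Request:" by a JSON object that holds its "api" and its "payload", one argument or row to a line. send_rows: Moves the arm, as the interface text tells. Its arguments: {"type":"object","properties":{"commands":{"type":"array","items":{"type":"object","properties":{"dx":{"type":"number"},"dy":{"type":"number"},"dz":{"type":"number"},"yaw":{"type":"number"}}}},"hand":{"type":"number"}},"required":["commands"]}

```bash
mkdir -p pics
python3 - <<'E'
from bench import r
import cv2
s=r.sense();print(s)
for n in("scene","top"):
    d=r.snapshot(n);cv2.imwrite(f"pics/{n}0.png",d["pixels"]);print(n,d["fx"],d["fy"],d["cx"],d["cy"],d["R"],d["t"])
E
```

```text
{'time': 0.0, 'joint_positions': array([-7.10458357e+01,  1.22212477e+01, -2.00778979e+00,  7.58316505e+01,
        8.11063422e-04,  8.99967614e+01]), 'dq': array([-0.11508946,  0.02519932,  0.1019631 ,  0.00970545, -0.01267128,
        0.0660621 ]), 'joint_efforts': array([ 1.06883574e-03, -6.86165142e+01,  4.87117982e+01,  1.74490095e-02,
        7.19768445e-05, -1.11390726e-06]), 'position': array([ 162.30019543, -472.56803604,  230.85029129]), 'ee_rot': array([[-3.30654227e-04,  3.24864928e-01, -9.45760366e-01],
       [ 1.00637234e-03, -9.45759830e-01, -3.24865096e-01],
       [-9.99999439e-01, -1.05920509e-03, -1.42155905e-05]]), 'wrist_force': array([-0.4893129 ,  0.07313165, -0.11916894]), 'torque': array([-0.0698449 ,  0.0207713 ,  0.00193005]), 'opening': 85.53547525202282}
scene 455.9349896397228 455.9349896397228 317.9689687981996 244.3388280631744 [[-0.47872322  0.87790909  0.00998494]
 [ 0.57053016  0.31971368 -0.75649091]
 [-0.66732258 -0.35645306 -0.65392798]] [ 260.18613068 -284.6845447  1661.57924299]
top 440.3580115862687 440.3580115862687 317.298725856726 239.96426691297563 [[-0.0172614  -0.99983372 -0.00588029]
 [-0.99684913  0.01766466 -0.077329  ]
 [ 0.07742002  0.00452696 -0.99698829]] [ 39.10061731 601.17505372 936.15976755]
```

View pics/top0.png

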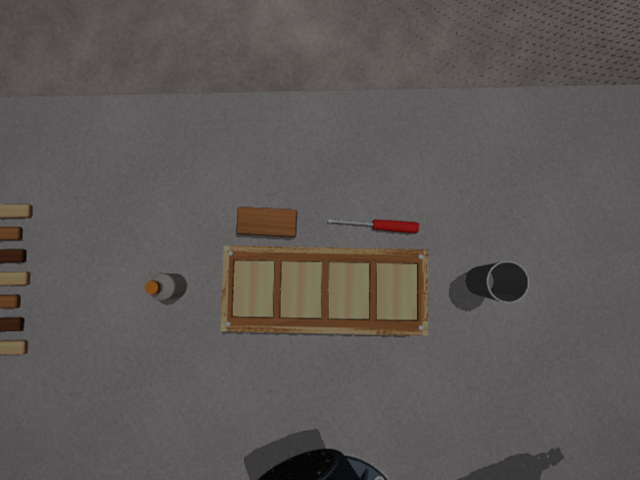

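View pics/scene0.png

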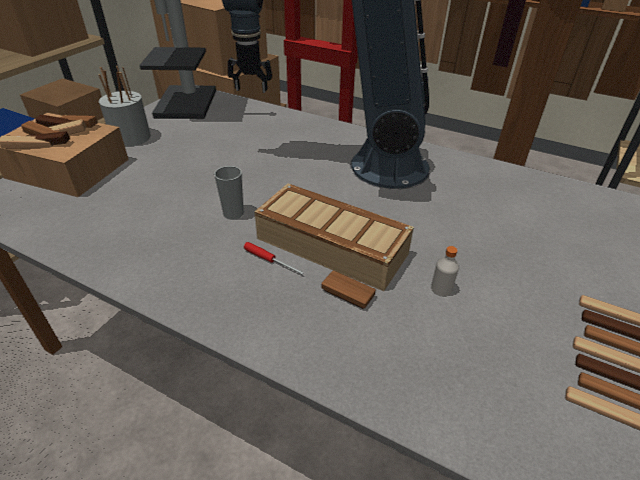

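The top view shows the bin upright with its four lids at about x 254, 301, 349 and 397, row 290. The glue is at (160,287), the tumbler at (505,283), and the brush and screwdriver lie beyond the bin. Next I'll measure the lids.

```bash
cat > h.py <<'E'
import numpy as np, cv2
def back(d,uv,z):
    R=np.array(d["R"]);t=np.array(d["t"]);c=-R.T@t
    v=R.T@np.array([(uv[0]-d["cx"])/d["fx"],(uv[1]-d["cy"])/d["fy"],1])
    return c+v*(z-c[2])/v[2]
E
python3 - <<'E'
from bench import r
from h import *
d=r.snapshot("top");im=d["pixels"]
hsv=cv2.cvtColor(im,cv2.COLOR_BGR2HSV)
for p in[(254,290),(277,290),(301,290),(349,290),(397,290),(300,256)]:print(p,hsv[p[1],p[0]])
m=((hsv[...,2]>115)&(hsv[...,1]>50)).astype(np.uint8)
m=cv2.morphologyEx(m,cv2.MORPH_OPEN,np.ones((9,9)))
n,l,st,c=cv2.connectedComponentsWithStats(m)
C=[]
for i in range(1,n):
    if st[i,4]>800 and st[i,4]<4000:
        rect=cv2.minAreaRect(np.argwhere(l==i)[:,::-1].astype(np.float32))
        P=back(d,rect[0],100);print(st[i],c[i],rect,P);C.append(P)
        print([back(d,q,100)[:2].round() for q in cv2.boxPoints(rect)])
cv2.imwrite("pics/crop.png",cv2.resize(im[230:350,200:450],None,fx=3,fy=3,interpolation=cv2.INTER_CUBIC))
E
```

```text
(254, 290) [ 19  90 124]
(277, 290) [ 13 169  92]
(301, 290) [ 18  90 124]
(349, 290) [ 19  90 124]
(397, 290) [ 18  90 124]
(300, 256) [ 13 157  96]
[ 233  262   41   54 2120] [253.1254717 288.5740566] ((253.00094604492188, 288.4625549316406), (39.312713623046875, 53.90814971923828), 1.4320961236953735) [501.33319067 157.79039312 100.        ]
[array([450., 198.]), array([557., 195.]), array([553., 117.]), array([447., 121.])]
[ 281  262   40   55 2142] [300.69467787 289.5280112 ] ((300.5, 289.0), (54.0, 39.0), 90.0) [498.65734457  63.30847962 100.        ]
[array([553., 102.]), array([552.,  24.]), array([445.,  25.]), array([446., 103.])]
[ 329  263   40   55 2159] [348.56461325 290.44974525] ((348.5, 290.0), (54.0, 39.0), 90.0) [495.0551151  -32.01033976 100.        ]
[array([549.,   6.]), array([548., -72.]), array([441., -69.]), array([443.,   8.])]
[ 377  264   40   55 2168] [396.28274908 291.16282288] ((396.5, 291.0), (54.0, 39.0), 90.0) [ 491.45872763 -127.1745736   100.        ]
[array([546., -90.]), array([ 544., -168.]), array([ 438., -164.]), array([439., -87.])]
```

View pics/crop.png

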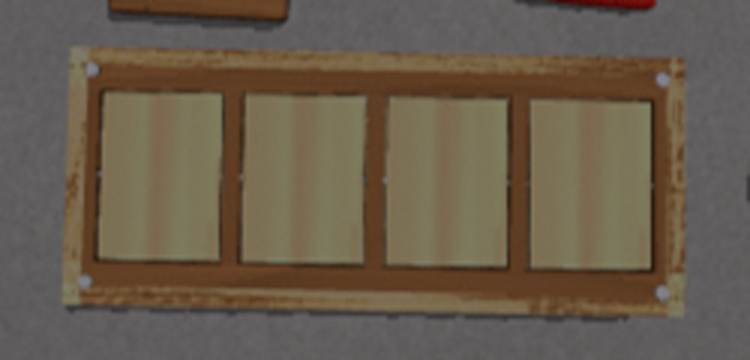

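Request:
{"api": "send_rows", "payload": {
  "commands": [
    {"yaw": 1},
    {"yaw": 1},
    {"yaw": 1},
    {"yaw": 0.5},
    {}
  ],
  "hand": 0
}}

```text
validation failed for argument at $.co...
```

Request:
{"api": "send_rows", "payload": {
  "commands": [
    {"dx": 0,"dy": 0,"dz": 0,"yaw": 1},
    {"dx": 0,"dy": 0,"dz": 0,"yaw": 1},
    {"dx": 0,"dy": 0,"dz": 0,"yaw": 1},
    {"dx": 0,"dy": 0,"dz": 0,"yaw": 0.5},
    {"dx": 0,"dy": 0,"dz": 0,"yaw": 0}
  ],
  "hand": 0
}}

```text
time: 0.57
position: [162.1, -472.0, 229.8]
ee_rot: [[-0.001, -0.052, -0.999], [0.003, -0.999, 0.052], [-1.0, -0.003, 0.001]]
wrist_force: [-0.6, 0.2, -1.3]
opening: 25.8
```

Request:
{"api": "send_rows", "payload": {
  "commands": [
    {"dx": 0,"dy": -0.98,"dz": -0.75,"yaw": -0.15},
    {"dx": 0,"dy": -0.98,"dz": -0.75,"yaw": 0},
    {"dx": 0,"dy": -0.98,"dz": -0.75,"yaw": 0},
    {"dx": 0,"dy": -0.98,"dz": -0.75,"yaw": 0},
    {"dx": 0,"dy": -0.98,"dz": -0.75,"yaw": 0},
    {"dx": 0,"dy": -0.98,"dz": -0.75,"yaw": 0},
    {"dx": 0,"dy": -0.98,"dz": -0.75,"yaw": 0},
    {"dx": 0,"dy": -0.98,"dz": -0.75,"yaw": 0}
  ]
}}

```text
time: 1.23
position: [320.2, -276.1, 228.4]
ee_rot: [[-0.003, -0.026, -1.0], [0.004, -1.0, 0.026], [-1.0, -0.004, 0.003]]
wrist_force: [0.9, -1.3, 1.0]
opening: -0.2
```

Request:
{"api": "send_rows", "payload": {
  "commands": [
    {"dx": 0,"dy": -0.98,"dz": -0.75,"yaw": 0},
    {"dx": 0,"dy": -0.98,"dz": -0.75,"yaw": 0},
    {"dx": 0,"dy": -0.98,"dz": -0.75,"yaw": 0},
    {"dx": 0,"dy": -0.98,"dz": -0.75,"yaw": 0},
    {"dx": 0,"dy": -0.5,"dz": -0.5,"yaw": 0},
    {"dx": 0,"dy": 0,"dz": 0,"yaw": 0}
  ]
}}

```text
time: 1.73
position: [415.6, -157.0, 228.5]
ee_rot: [[-0.002, -0.007, -1.0], [0.005, -1.0, 0.007], [-1.0, -0.005, 0.002]]
wrist_force: [0.1, -0.6, -0.1]
opening: 0.0
```

Request:
{"api": "send_rows", "payload": {
  "commands": [
    {"dx": 0,"dy": -0.65,"dz": -0.75,"yaw": 0.2},
    {"dx": 0,"dy": -0.63,"dz": -0.7,"yaw": 0.1},
    {"dx": 0.9,"dy": 0,"dz": 0,"yaw": 0},
    {"dx": 0.9,"dy": 0,"dz": 0,"yaw": 0},
    {"dx": 0.9,"dy": 0,"dz": 0,"yaw": 0},
    {"dx": 0.9,"dy": 0,"dz": 0,"yaw": 0},
    {"dx": 0.5,"dy": 0,"dz": 0,"yaw": 0},
    {"dx": 0,"dy": 0,"dz": 0,"yaw": 0}
  ]
}}

```text
time: 2.4
position: [453.4, -124.3, 122.1]
ee_rot: [[-0.001, -0.021, -1.0], [0.004, -1.0, 0.021], [-1.0, -0.004, 0.001]]
wrist_force: [0.0, 1.7, 0.2]
opening: -0.1
```

Request:
{"api": "send_rows", "payload": {
  "commands": [
    {"dx": 0.4,"dy": 0,"dz": 0.05,"yaw": 0},
    {"dx": 0.3,"dy": 0,"dz": 0,"yaw": 0},
    {"dx": 0.1,"dy": 0,"dz": 0,"yaw": 0},
    {"dx": 0,"dy": 0,"dz": 0,"yaw": 0}
  ]
}}

```text
time: 2.73
position: [451.6, -125.5, 102.7]
ee_rot: [[-0.001, -0.018, -1.0], [0.004, -1.0, 0.018], [-1.0, -0.004, 0.001]]
wrist_force: [0.5, 0.2, -0.2]
opening: 0.1
```

Request:
{"api": "send_rows", "payload": {
  "commands": [
    {"dx": 0.1,"dy": 0,"dz": 0,"yaw": 0},
    {"dx": 0.1,"dy": 0,"dz": 0,"yaw": 0},
    {"dx": 0.1,"dy": 0,"dz": 0,"yaw": 0},
    {"dx": 0.1,"dy": 0,"dz": 0,"yaw": 0}
  ]
}}

```text
time: 3.07
position: [452.4, -126.0, 99.3]
ee_rot: [[0.003, -0.017, -1.0], [0.002, -1.0, 0.017], [-1.0, -0.002, -0.003]]
wrist_force: [-24.2, 6.6, 58.1]
opening: 0.2
```

Lid 1 holds at 58 N with the tip at z 99.3, so it's jammed. I'll lift and move to lid 2, and press more lightly there.

Request:
{"api": "send_rows", "payload": {
  "commands": [
    {"dx": -0.9,"dy": 0,"dz": 0,"yaw": 0},
    {"dx": 0,"dy": -0.95,"dz": 0,"yaw": 0.1},
    {"dx": 0,"dy": -0.95,"dz": 0,"yaw": 0.1},
    {"dx": 0,"dy": -0.95,"dz": 0,"yaw": 0},
    {"dx": 0,"dy": -0.95,"dz": 0,"yaw": 0},
    {"dx": 0,"dy": 0,"dz": 0,"yaw": 0}
  ]
}}

```text
time: 3.57
position: [457.6, -28.9, 127.4]
ee_rot: [[0.011, -0.042, -0.999], [0.001, -0.999, 0.042], [-1.0, -0.002, -0.011]]
wrist_force: [0.1, -0.8, 0.5]
opening: -0.0
```

Request:
{"api": "send_rows", "payload": {
  "commands": [
    {"dx": 0.6,"dy": 0.05,"dz": 0.08,"yaw": 0},
    {"dx": 0.3,"dy": 0,"dz": 0,"yaw": 0},
    {"dx": 0,"dy": 0,"dz": 0,"yaw": 0}
  ]
}}

```text
time: 3.82
position: [457.3, -29.1, 105.8]
ee_rot: [[0.015, -0.038, -0.999], [0.001, -0.999, 0.038], [-1.0, -0.002, -0.015]]
wrist_force: [-0.3, -0.4, -0.1]
opening: 0.1
```

Request:
{"api": "send_rows", "payload": {
  "commands": [
    {"dx": 0.1,"dy": 0,"dz": 0,"yaw": 0},
    {"dx": 0.1,"dy": 0,"dz": 0,"yaw": 0},
    {"dx": 0.1,"dy": 0,"dz": 0,"yaw": 0}
  ]
}}

```text
time: 4.07
position: [458.0, -30.1, 99.2]
ee_rot: [[0.016, -0.039, -0.999], [0.001, -0.999, 0.04], [-1.0, -0.001, -0.016]]
wrist_force: [-24.6, 4.4, 77.3]
opening: 0.1
```

Lid 2 is jammed too: 77 N at z 99.2. On to lid 3.

Request:
{"api": "send_rows", "payload": {
  "commands": [
    {"dx": -0.9,"dy": 0,"dz": 0,"yaw": 0},
    {"dx": 0,"dy": -0.95,"dz": 0,"yaw": 0},
    {"dx": 0,"dy": -0.95,"dz": 0,"yaw": 0},
    {"dx": 0,"dy": -0.95,"dz": 0.05,"yaw": 0},
    {"dx": 0,"dy": -0.85,"dz": 0.05,"yaw": 0},
    {"dx": 0,"dy": 0,"dz": 0,"yaw": 0}
  ]
}}

```text
time: 4.57
position: [457.3, 20.4, 124.0]
ee_rot: [[0.016, 0.019, -1.0], [0.04, -0.999, -0.018], [-0.999, -0.04, -0.016]]
wrist_force: [0.3, -1.3, -0.0]
opening: 0.2
```

Request:
{"api": "send_rows", "payload": {
  "commands": [
    {"dx": 0.6,"dy": 0,"dz": 0.05,"yaw": 0},
    {"dx": 0.2,"dy": 0,"dz": 0,"yaw": 0},
    {"dx": 0,"dy": 0,"dz": 0,"yaw": 0}
  ]
}}

```text
time: 4.82
position: [456.2, 21.2, 103.1]
ee_rot: [[0.015, 0.02, -1.0], [0.04, -0.999, -0.019], [-0.999, -0.04, -0.016]]
wrist_force: [-0.3, 0.0, 0.1]
opening: -0.0
```

The tool fell short: it moved 50 mm instead of 92 and tilted about 2°. I'll check the joints.

Run:
```python
from bench import r
import cv2
s=r.sense();print(s["joint_positions"].round(2),s["dq"].round(2),s["wrist_force"])
d=r.snapshot("scene");cv2.imwrite("pics/s1.png",cv2.resize(d["pixels"][100:340,180:500],None,fx=2.4,fy=2.4))
```

```text
[  1.07  10.16 -23.67  55.25   2.3  179.97] [-0.12  0.23 -0.71  0.14  0.07  0.02] [-0.34563414  0.00417971  0.10399262]
```

View pics/s1.png

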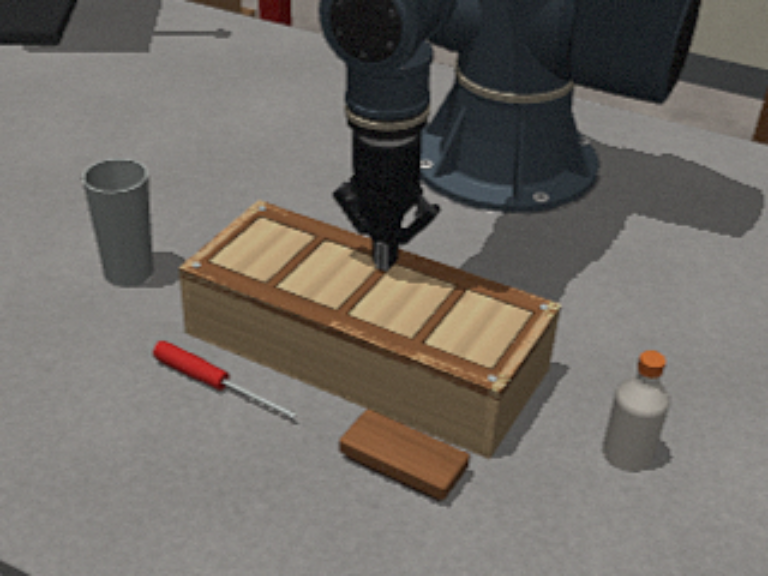

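Joint 6 is on its 180° limit. I'll lift and make the half turn the other way, which gives the same jaw line. After that tool y = +bin y and tool z = +bin x.

Request:
{"api": "send_rows", "payload": {
  "commands": [
    {"dx": -0.9,"dy": 0,"dz": 0,"yaw": 0},
    {"dx": 0,"dy": 0,"dz": 0,"yaw": -1},
    {"dx": 0,"dy": 0,"dz": 0,"yaw": -1},
    {"dx": 0,"dy": 0,"dz": 0,"yaw": -1},
    {"dx": 0,"dy": 0,"dz": 0,"yaw": -1},
    {"dx": 0,"dy": 0,"dz": 0,"yaw": -1},
    {"dx": 0,"dy": 0,"dz": 0,"yaw": -1},
    {"dx": 0,"dy": 0,"dz": 0,"yaw": -1}
  ]
}}

```text
time: 5.53
position: [456.4, 18.4, 130.1]
ee_rot: [[0.016, 0.702, -0.712], [0.04, -0.712, -0.701], [-0.999, -0.017, -0.039]]
wrist_force: [0.4, 0.5, -0.3]
opening: 0.1
```

Request:
{"api": "send_rows", "payload": {
  "commands": [
    {"dx": 0,"dy": 0,"dz": 0,"yaw": -1},
    {"dx": 0,"dy": 0,"dz": 0,"yaw": -1},
    {"dx": 0,"dy": 0,"dz": 0,"yaw": -1},
    {"dx": 0,"dy": 0,"dz": 0,"yaw": -1},
    {"dx": 0,"dy": 0,"dz": 0,"yaw": -1},
    {"dx": 0,"dy": 0,"dz": 0,"yaw": -1},
    {"dx": 0,"dy": 0,"dz": 0,"yaw": -1},
    {"dx": 0,"dy": 0,"dz": 0,"yaw": -1}
  ]
}}

```text
time: 6.2
position: [457.5, 16.5, 133.9]
ee_rot: [[0.018, 0.996, 0.085], [0.039, 0.085, -0.996], [-0.999, 0.021, -0.037]]
wrist_force: [-0.7, -0.7, 1.1]
opening: -0.2
```

Request:
{"api": "send_rows", "payload": {
  "commands": [
    {"dx": 0,"dy": 0,"dz": 0,"yaw": -1},
    {"dx": 0,"dy": 0,"dz": 0,"yaw": -1},
    {"dx": 0,"dy": 0,"dz": 0,"yaw": -1},
    {"dx": 0,"dy": 0,"dz": 0,"yaw": -1},
    {"dx": 0,"dy": 0,"dz": 0,"yaw": -1},
    {"dx": 0,"dy": 0,"dz": 0,"yaw": -1},
    {"dx": 0,"dy": 0,"dz": 0,"yaw": -1},
    {"dx": 0,"dy": 0,"dz": 0,"yaw": -1}
  ]
}}

```text
time: 6.87
position: [458.6, 14.5, 137.7]
ee_rot: [[0.02, 0.571, 0.821], [0.038, 0.82, -0.571], [-0.999, 0.042, -0.005]]
wrist_force: [0.2, 0.2, -0.1]
opening: -0.2
```

Request:
{"api": "send_rows", "payload": {
  "commands": [
    {"dx": 0,"dy": 0,"dz": 0,"yaw": -1},
    {"dx": 0,"dy": 0,"dz": 0,"yaw": -1},
    {"dx": 0,"dy": 0,"dz": 0,"yaw": -1},
    {"dx": 0,"dy": 0,"dz": 0,"yaw": -1},
    {"dx": 0,"dy": 0,"dz": 0,"yaw": -1},
    {"dx": 0,"dy": 0,"dz": 0,"yaw": 0}
  ]
}}

```text
time: 7.37
position: [459.4, 13.1, 140.5]
ee_rot: [[0.022, 0.054, 0.998], [0.037, 0.998, -0.055], [-0.999, 0.038, 0.019]]
wrist_force: [-0.1, 0.4, 0.3]
opening: -0.1
```

Request:
{"api": "send_rows", "payload": {
  "commands": [
    {"dx": 0,"dy": 0.7,"dz": -0.08,"yaw": -0.1},
    {"dx": 0,"dy": 0.7,"dz": -0.08,"yaw": 0},
    {"dx": 0,"dy": 0.6,"dz": 0,"yaw": 0},
    {"dx": 0.6,"dy": 0,"dz": 0,"yaw": 0},
    {"dx": 0.6,"dy": 0,"dz": 0,"yaw": 0},
    {"dx": 0.2,"dy": 0,"dz": 0,"yaw": 0},
    {"dx": 0,"dy": 0,"dz": 0,"yaw": 0}
  ]
}}

```text
time: 7.95
position: [460.3, 65.6, 109.4]
ee_rot: [[0.025, 0.071, 0.997], [0.037, 0.997, -0.072], [-0.999, 0.038, 0.022]]
wrist_force: [-0.7, 0.2, 1.0]
opening: -0.1
```

Request:
{"api": "send_rows", "payload": {
  "commands": [
    {"dx": 0.2,"dy": 0,"dz": -0.08,"yaw": 0.3},
    {"dx": 0.1,"dy": 0,"dz": 0,"yaw": 0},
    {"dx": 0.1,"dy": 0,"dz": 0,"yaw": 0},
    {"dx": 0.1,"dy": 0,"dz": 0,"yaw": 0}
  ]
}}

```text
time: 8.28
position: [459.4, 65.5, 98.7]
ee_rot: [[0.026, 0.109, 0.994], [0.037, 0.993, -0.11], [-0.999, 0.039, 0.022]]
wrist_force: [-2.9, 0.1, 4.8]
opening: 0.1
```

Request:
{"api": "send_rows", "payload": {
  "commands": [
    {"dx": 0.1,"dy": 0,"dz": 0,"yaw": 0},
    {"dx": 0.1,"dy": 0,"dz": 0,"yaw": 0}
  ]
}}

```text
time: 8.45
position: [459.5, 65.6, 94.0]
ee_rot: [[0.026, 0.109, 0.994], [0.037, 0.993, -0.11], [-0.999, 0.04, 0.022]]
wrist_force: [-3.2, 0.3, 4.4]
opening: -0.2
```

Lid 3 gives way at about 5 N with the tip at z 94, so it's the free one. I'll keep pushing it down to its stop.

Request:
{"api": "send_rows", "payload": {
  "commands": [
    {"dx": 0.15,"dy": 0,"dz": 0,"yaw": 0},
    {"dx": 0.15,"dy": 0,"dz": 0,"yaw": 0},
    {"dx": 0.1,"dy": 0,"dz": 0,"yaw": 0}
  ]
}}

```text
time: 8.7
position: [461.0, 65.7, 84.1]
ee_rot: [[0.029, 0.109, 0.994], [0.037, 0.993, -0.11], [-0.999, 0.04, 0.025]]
wrist_force: [0.8, -0.9, 5.4]
opening: 0.1
```

Request:
{"api": "send_rows", "payload": {
  "commands": [
    {"dx": 0.1,"dy": 0,"dz": 0,"yaw": 0},
    {"dx": 0.1,"dy": 0,"dz": 0,"yaw": 0}
  ]
}}

```text
time: 8.87
position: [462.3, 65.9, 79.0]
ee_rot: [[0.031, 0.109, 0.994], [0.037, 0.993, -0.11], [-0.999, 0.04, 0.027]]
wrist_force: [0.7, -1.0, 5.7]
opening: 0.0
```

Request:
{"api": "send_rows", "payload": {
  "commands": [
    {"dx": 0.1,"dy": 0,"dz": 0,"yaw": 0},
    {"dx": 0.1,"dy": 0,"dz": 0,"yaw": 0}
  ]
}}

```text
time: 9.03
position: [463.4, 66.1, 76.2]
ee_rot: [[0.034, 0.109, 0.994], [0.037, 0.993, -0.11], [-0.999, 0.04, 0.03]]
wrist_force: [-36.6, -7.7, 87.8]
opening: 0.1
```

Run:
```python
from bench import r
import cv2
s=r.sense();print(s["position"],s["wrist_force"])
d=r.snapshot("scene");cv2.imwrite("pics/s2.png",cv2.resize(d["pixels"][150:310,220:450],None,fx=3.4,fy=3.4))
```

```text
[463.40641125  66.11711572  76.17297071] [-36.64914575  -7.66909623  87.78429497]
```

View pics/s2.png

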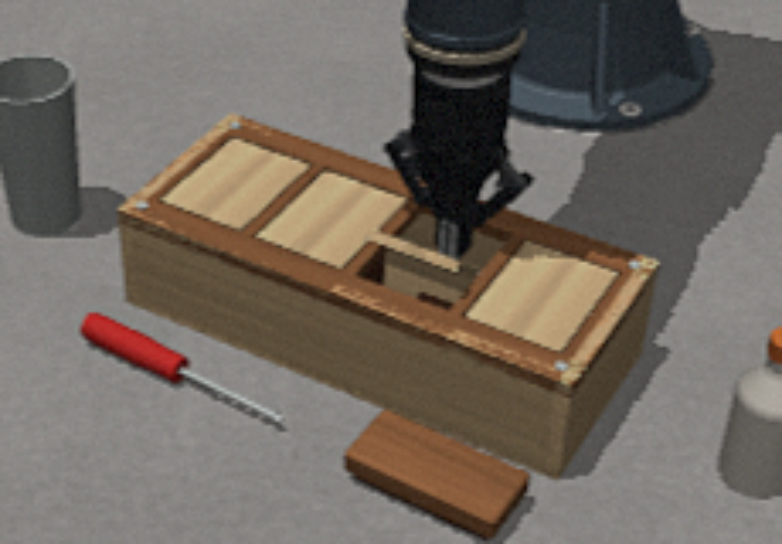

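At z 76 the force jumped to 88 N. The picture shows lid 3 (around 420,255) steeply tilted, far edge up, so it's at the stop. Now I'll withdraw straight up.

Request:
{"api": "send_rows", "payload": {
  "commands": [
    {"dx": -0.3,"dy": 0,"dz": 0,"yaw": 0},
    {"dx": -0.6,"dy": 0,"dz": 0,"yaw": 0},
    {"dx": -0.9,"dy": 0,"dz": 0,"yaw": 0},
    {"dx": -0.9,"dy": 0,"dz": 0,"yaw": 0},
    {"dx": -0.9,"dy": 0,"dz": 0,"yaw": 0},
    {"dx": -0.9,"dy": 0,"dz": 0,"yaw": 0},
    {"dx": -0.9,"dy": 0,"dz": 0,"yaw": 0}
  ]
}}

```text
time: 9.67
position: [455.8, 60.9, 212.4]
ee_rot: [[0.027, 0.108, 0.994], [0.036, 0.993, -0.109], [-0.999, 0.039, 0.023]]
wrist_force: [1.2, -0.2, -0.0]
opening: -0.1
```

Request:
{"api": "send_rows", "payload": {
  "commands": [
    {"dx": 0,"dy": 0,"dz": -0.9,"yaw": 0},
    {"dx": 0,"dy": 0,"dz": -0.9,"yaw": 0},
    {"dx": 0,"dy": 0,"dz": -0.9,"yaw": 0},
    {"dx": 0,"dy": 0,"dz": -0.9,"yaw": 0},
    {"dx": 0,"dy": 0,"dz": 0,"yaw": 0},
    {"dx": 0,"dy": 0,"dz": 0,"yaw": 0}
  ]
}}

```text
time: 10.17
position: [366.6, 71.3, 213.6]
ee_rot: [[0.036, 0.108, 0.994], [0.038, 0.993, -0.109], [-0.999, 0.042, 0.032]]
wrist_force: [0.2, -0.4, -0.0]
opening: -0.2
```

Run:
```python
from bench import r
import cv2,numpy as np
s=r.sense();print(s["time"],s["position"],s["wrist_force"])
d=r.snapshot("scene");a=cv2.resize(d["pixels"][150:310,200:470],(800,474))
cv2.imwrite("pics/s3.png",a)
# expected raised far-edge corners at tilt -0.7 vs image
c=np.array([498.7,63.3,95.5]);xb=np.array([.9994,-.0345,0]);yb=np.array([.0345,.9994,0]);z=np.array([0,0,1])
for th in(.7,.6,.5):
  o=[]
  for y in(-40,40):
    X=c+yb*y+(xb*np.cos(th)+z*np.sin(th))*55+(-xb*np.sin(th)+z*np.cos(th))*4.5
    p=d["R"]@X+d["t"];u=np.array([d["fx"]*p[0]/p[2]+d["cx"],d["fy"]*p[1]/p[2]+d["cy"]])
    o.append(((u-[200,150])*2.963).round())
  print(th,o)
```

```text
10.1667 [366.63609348  71.30159529 213.57874394] [ 0.24280019 -0.4037846  -0.03778501]
0.7 [array([376., 198.]), array([456., 227.])]
0.6 [array([374., 203.]), array([454., 233.])]
0.5 [array([372., 209.]), array([452., 239.])]
```

View pics/s3.png

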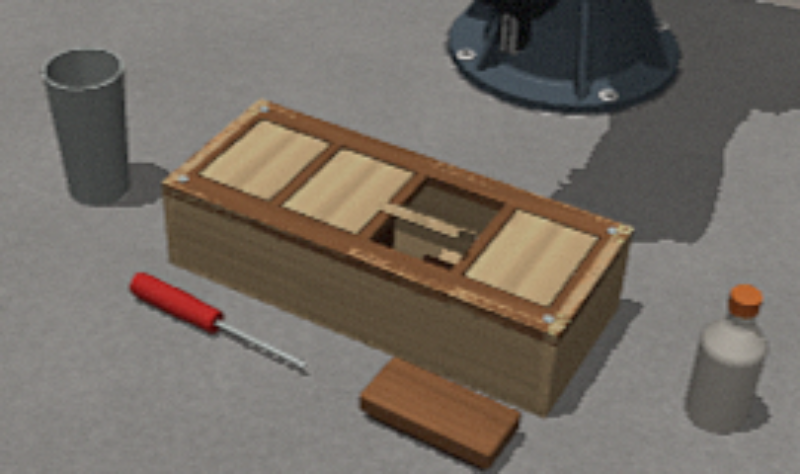

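Run:
```python
from bench import r
import cv2,numpy as np
xb=np.array([.9994,-.0345,0]);yb=np.array([.0345,.9994,0]);z=np.array([0,0,1])
C=[(491.5,-127.2),(495.05,-32),(498.65,63.3),(501.3,157.8)]
for n,(r0,r1,c0,c1),f in(("scene",(180,270,250,420),4.5),("top",(235,345,210,440),3.4)):
  d=r.snapshot(n);a=cv2.resize(d["pixels"][r0:r1,c0:c1],None,fx=f,fy=f,interpolation=cv2.INTER_CUBIC)
  def P(X):
    p=d["R"]@X+d["t"];return tuple(int(round(v)) for v in ((d["fx"]*p[0]/p[2]+d["cx"]+.5-c0)*f,(d["fy"]*p[1]/p[2]+d["cy"]+.5-r0)*f))
  for i,c in enumerate(C):
    for th,col in(((.7,(0,0,255)),(.55,(255,0,0))) if i==2 else ((0,(0,255,0)),)):
      q=[P(np.array([*c,95.5])+yb*y+(xb*np.cos(th)+z*np.sin(th))*x+(-xb*np.sin(th)+z*np.cos(th))*4.5) for x,y in((55,-40),(55,40),(-55,40),(-55,-40))]
      cv2.polylines(a,[np.array(q)],True,col,1)
  cv2.imwrite(f"pics/{n}4.png",a)
```

```text
(no output)
```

View pics/scene4.png

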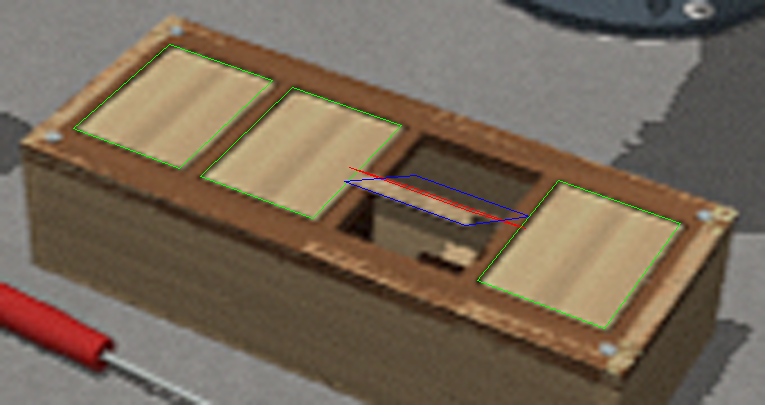

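View pics/top4.png

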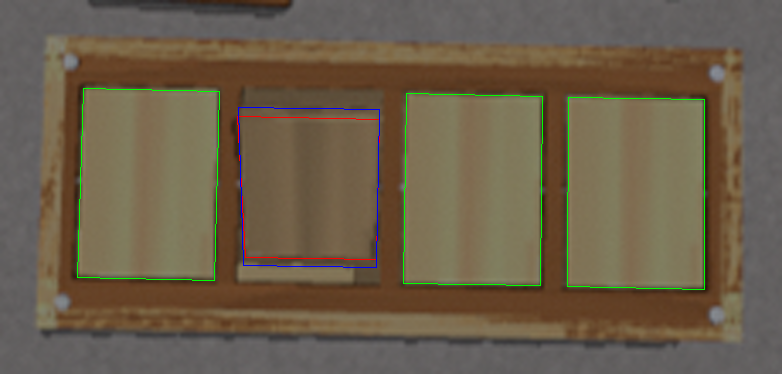

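The top overlay fits the 0.7 rad outline: the near edge at row 260 and the far edge at about row 113, both on or close to red. Lids 1, 2 and 4 are shut, the bystanders haven't moved, and the arm is clear. Handing in.

```bash
python3 -c "
from bench import r
print(r.close_job(), r.sense()['wrist_force'])"
```

```text
the job is handed in; nothing more can be done
the job is handed in; nothing more can be done
```

Lid 3 was the free one. I pushed its near edge down to the stop with the closed fingertips and left it standing open. I handed the job in at about 10 s of the 48 s allowed.

- **Finding it:** I pressed lid 1, then lid 2, about 40 mm from the pivot. Both held: 58 N with the tip at z 99.3, and 77 N at z 99.2. Lid 3 gave way at about 5 N, so I did not press lid 4.
- **Opening it:** The force stayed near 5 N until z 76, where it jumped to 88 N at the stop. I then lifted straight up and drew the arm back.
- **Last checks:** The top view after withdrawing fits a tilt close to 0.7 rad, with the far edge perhaps slightly short of that. Lids 1, 2 and 4 are flush. The tumbler, glue, screwdriver and brush look undisturbed, and wrist force was about 0.
- **What went wrong:** Moving from lid 2 to lid 3, joint 6 came up against its 180° limit. The tool fell short and picked up a tilt of about 2°. I lifted, made the half turn the other way and carried on. The tilt and a few degrees of yaw error stayed, without affecting the result.

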